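Pack the gift chest and tally the pieces

ROBOT

A 6-joint arm with a two-finger parallel gripper is mounted at the origin on the work surface. World frame = base frame: x ahead of the robot, y to its left, z up, the work surface at z = 0. Lengths are in mm, angles in degrees, forces in N, time in s.
With the tool pointing down it reaches from about 300 to 850 mm from the base axis. Payload 4.2 kg.
Tool frame: the origin (TCP) lies midway between the tips of the shut fingers; the grasp point (between the pads) lies 19 mm behind it (env.grip_depth is the distance from the TCP to the grasp point, in mm); z points along the fingers, y is the line along which they close (so a half turn about z gives the same grasp; the last joint's range is limited). The gripper opens to 91 mm and grips with 3 to 60 N. Pads are 32 mm wide; open, the fingers measure 118 mm over their backs; the gripper's body (76 mm by 178 mm) begins 60 mm behind the grasp point.
Start: joints at [-68.698, 18.312, 89.639, -0, 72.044, -1.146], TCP at [219.57, -531.444, 213.976] pointing down, gripper open.
Joint ranges: [-177.97, 177.97], [-48.28, 115.42], [12.27, 149.76], [-77.06, 257.06], [2.81, 150.46], [-146.56, 146.56]. Speed limits (degrees/s): [147.25, 147.25, 180, 180, 180, 180].

INTERFACE

Orientations are given as [roll, pitch, yaw] about the fixed x, y, z axes, in that order (R = Rz(yaw) Ry(pitch) Rx(roll)).
In Python, from workcell import env, eyes gives the robot as it stands.
- The arm moves only by the tool send_rows, never from a script. Its argument "motion" is a list of rows, each a list of 7 numbers: the shift along the world's x, y, z normalised to -1 to 1, where 1 is 0.5 m, then the turn, a rotation vector about the world's x, y, z normalised to -1 to 1, where 1 is 60 degrees, then the opening, from -1 (shut) to 1 (fully open). A call has 1 to 20 rows; each row is the pose to reach, as a shift and turn from the pose commanded when the call began; what a row does not reach only later rows make up. A row lasts 1/8 s, in which the tool goes at most 62.5 mm and 10.7 degrees, less where a joint would pass 70% of its speed; a pose out of reach is approached as far as the arm can. A call with a number of a shift or a turn outside -1 to 1 is refused whole. A call with a gripper value outside its range is refused whole. The fingers move at their own pace and stop on an object; "squeeze" is the grip in N (left out, the last holds). Time passes only in rows, so rows that repeat a pose let the fingers close. It gives the time, the measured TCP pose, the force, the opening and the grip force at its end, in the units of the state.
- env.state(): the state, without advancing time (a new reading comes with each control period).
- eyes.grab_frame(name): name is "side" or "top"; returns a dict with "pixels" (384x512x3 uint8, red, green, blue), "depth" (384x512 float32, mm along the optical axis (not along the pixel's ray), 0 where there is no reading), "fx", "fy", "cx", "cy" (pixels), "distortion" ([k1, k2, p1, p2, k3] as OpenCV has them; the pictures are not rectified), "R" (3x3) and "t" (3): a world point X has camera coordinates R X + t. Camera axes: x right, y down, z forward; pixel columns grow to the right and rows downward; lengths in mm; the calibration is good to about 2 mm. A picture is of the moment at which its call begins.
- env.job_done(): hands the job in; it is judged then, once.
The state is a dict: "time_s": time; "qpos": joint angles; "qvel": joint speeds; "effort": joint torques, N m; "ee_pos": TCP position; "ee_rot": TCP orientation; "force": force on the tool from outside, world axes, zero at the start; "torque": the same for the moment, N m; "gripper_width": finger opening in mm; "gripper_force": force on a finger pad.
Only numpy, scipy, OpenCV 4.12 (cv2) and the standard library are available. Lean on these libraries where they do the work, as an engineer would, in place of code of your own. Each camera call takes 0.05 s, during which the arm holds its last target. There are 200 camera calls.

TASK

Lift the loose lid off the wooden chest by its brass knob and lay it, knob up, on the blue mat; then pack every frosted votive and every red toy truck on the bench into the chest, each standing upright on its floor, and put the lid back so that it is fully seated. Last of all, turn the tally dial clockwise from its green home mark by exactly one click for each piece you packed (three, four or five), and let go. Leave the other things on the bench alone.

Things in the scene. Friction and masses are not known exactly. Their poses are not given: they have to be found in the camera images.
- chest: Dark wooden chest without its lid, open on top, fixed to the bench: 140 (its x) by 300 (its y) by 54 tall, walls 5, floor 6 thick (inside 130 by 290, 48 deep). Origin: centre of its underside; z up. Sizes in mm.
- lid: Loose wooden lid, 146 (x) by 306 (y) by 8 thick, 0.3 kg; a plug 118 by 278 by 6 under it drops into the chest's mouth with 6 play all round. Origin: centre of the plate's underside (top of the plug); z up. On the chest, well seated, its origin is 54 above the chest's origin and x, y axes agree with the chest's (either way round); lying on the mat its origin is 6 above the mat's top. Sizes in mm.
- lid_knob (a point): Centre of the lid's brass knob: a block 24 (lid x) by 36 (lid y) by 26 tall, its centre 33 above the lid's origin, standing on a thin neck; 12 free under it above the plate. Axes as the lid's. Sizes in mm.
- lid_mat: Blue mat fixed flat on the bench, 170 (x) by 330 (y) by 4 thick, for the lid. Origin: centre of its underside. The lid fits on it with its long side along the mat's y. Sizes in mm.
- votive1: Frosted glass votive, a cup 42 in diameter and 38 tall, open on top, 0.09 kg, standing on the bench. A piece to pack. Origin: centre of its underside; z up. Sizes in mm.
- votive2: Frosted glass votive, a cup 42 in diameter and 38 tall, open on top, 0.09 kg, standing on the bench. A piece to pack. Origin: centre of its underside; z up. Sizes in mm.
- votive3: Frosted glass votive, a cup 42 in diameter and 38 tall, open on top, 0.09 kg, standing on the bench. A piece to pack; absent in some starts. Origin: centre of its underside; z up. Sizes in mm.
- truck1: Bright red toy truck, 58 long (x, cab at +x), 34 wide (y), 38 tall at the cab and 32 at the bed, 0.06 kg; its wheels do not turn. A piece to pack; absent in some starts. Origin: centre of its underside; z up. Sizes in mm.
- truck2: Bright red toy truck, 58 long (x, cab at +x), 34 wide (y), 38 tall at the cab and 32 at the bed, 0.06 kg; its wheels do not turn. A piece to pack; absent in some starts. Origin: centre of its underside; z up. Sizes in mm.
- tally_dial (a joint): Dial angle in rad: 0 at the green home mark, where it starts against a stop, growing clockwise seen from above. It clicks into a sprung detent every 0.4189 rad (24 degrees, 15 to the turn; a green dot beside the dial marks home, white dots the next 8 clicks); about 0.1 N m carries it over, and let go between two it snaps to the nearer.
- dial_grip (a point): On the dial's vertical axis, at the height to grip, 75 above the bench: the dial is a black bar 48 long (along this point's x), 14 wide (y), its top 12 above this point and its foot 20 below it on a disc 56 across; the disc turns just above a grey housing 90 by 90 by 45 tall. The point turns with the dial; its -x end carries the white pointer. Sizes in mm.
- dial_unit: The dial's grey housing, fixed to the bench, 90 by 90 by 45 tall. Origin: centre of its underside. Its -x side carries the green home mark. Sizes in mm.
- door_knocker: Brass door knocker lying flat, plate 75 (x) by 42 (y), 22 tall. Origin: centre of its underside. Leave alone. Sizes in mm.
- tape_roll: Roll of brown tape lying flat, 90 across, 48 tall. Origin: centre of its underside. Leave alone. Sizes in mm.
- glue_bottle: White bottle, 48 across, 130 tall, standing. Origin: centre of its underside. Leave alone. Sizes in mm.
- hammer: Hammer lying on the bench at the left, about 300 long. Leave alone. Sizes in mm.

How it is judged (in metres and radians):
On the way, in this order (a step that is already met when the one before it is completed fails the run):
1. the lid lies knob up on the blue mat, let go (horizontal distance between lid and lid_mat below 0.05 m and z of lid in the frame of lid_mat below 0.016 m and angle between lid's own z axis and vertical below 0.08 rad and linear speed of lid below 0.03 m/s and contact force between the fingers and lid below 0.1 N), for 0.2 s.
2. every piece present stands upright on the floor of the open chest (x of votive1 in the frame of chest between -0.065 and 0.065 m and y of votive1 in the frame of chest between -0.145 and 0.145 m and z of votive1 in the frame of chest between 0 and 0.014 m and angle between each of votive1, votive2, votive3, truck1, truck2's own z axis and vertical below 0.2 rad and linear speed of each of votive1, votive2, votive3, truck1, truck2 below 0.03 m/s and x of votive2 in the frame of chest between -0.065 and 0.065 m and y of votive2 in the frame of chest between -0.145 and 0.145 m and z of votive2 in the frame of chest between 0 and 0.014 m and x of votive3 in the frame of chest between -0.065 and 0.065 m and y of votive3 in the frame of chest between -0.145 and 0.145 m and z of votive3 in the frame of chest between 0 and 0.014 m and x of truck1 in the frame of chest between -0.065 and 0.065 m and y of truck1 in the frame of chest between -0.145 and 0.145 m and z of truck1 in the frame of chest between 0 and 0.014 m and x of truck2 in the frame of chest between -0.065 and 0.065 m and y of truck2 in the frame of chest between -0.145 and 0.145 m and z of truck2 in the frame of chest between 0 and 0.014 m and horizontal distance between lid and chest above 0.08 m), for 0.2 s.
3. the lid is back on the chest, fully seated and let go (z of lid in the frame of chest between 0.05 and 0.058 m and horizontal distance between lid and chest below 0.012 m and angle between lid's own z axis and vertical below 0.05 rad and angle between the y axis of lid and the y axis of chest, either way round below 0.1 rad and linear speed of lid below 0.03 m/s and contact force between the fingers and lid below 0.1 N), for 0.2 s.
4. the dial stands as many clicks from home as there are pieces (the height clauses below only tell which of votive3, truck1 and truck2 are there) (((value of joint tally_dial between 1.9744 and 2.2144 rad and (height (world z) of votive3 above -5 m or value of joint tally_dial below -9 rad) and (height (world z) of truck1 above -5 m or value of joint tally_dial below -9 rad) and (height (world z) of truck2 above -5 m or value of joint tally_dial below -9 rad)) or (value of joint tally_dial between 1.55552 and 1.79552 rad and ((height (world z) of votive3 below -5 m and value of joint tally_dial above -9 rad) or (height (world z) of truck1 below -5 m and value of joint tally_dial above -9 rad) or (height (world z) of truck2 below -5 m and value of joint tally_dial above -9 rad)) and (height (world z) of any of votive3, truck1 above -5 m or value of joint tally_dial below -9 rad) and (height (world z) of any of truck1, truck2 above -5 m or value of joint tally_dial below -9 rad) and (height (world z) of any of votive3, truck2 above -5 m or value of joint tally_dial below -9 rad)) or (value of joint tally_dial between 1.13664 and 1.37664 rad and ((height (world z) of each of votive3, truck1 below -5 m and value of joint tally_dial above -9 rad) or (height (world z) of each of truck1, truck2 below -5 m and value of joint tally_dial above -9 rad) or (height (world z) of each of votive3, truck2 below -5 m and value of joint tally_dial above -9 rad))))), for 0.3 s.
At the end, for the whole second after the job is handed in: All pieces present stand upright (within 0.2 rad) on the chest's floor, the lid is seated (within 4 mm in height, 12 mm sideways, 0.1 rad), the dial rests within 0.12 rad of n x 0.4189 rad, n being the number of pieces present (x of votive1 in the frame of chest between -0.065 and 0.065 m and y of votive1 in the frame of chest between -0.145 and 0.145 m and z of votive1 in the frame of chest between 0 and 0.014 m and angle between each of votive1, votive2, votive3, truck1, truck2's own z axis and vertical below 0.2 rad and linear speed of each of votive1, votive2, votive3, truck1, truck2, lid below 0.03 m/s and x of votive2 in the frame of chest between -0.065 and 0.065 m and y of votive2 in the frame of chest between -0.145 and 0.145 m and z of votive2 in the frame of chest between 0 and 0.014 m and x of votive3 in the frame of chest between -0.065 and 0.065 m and y of votive3 in the frame of chest between -0.145 and 0.145 m and z of votive3 in the frame of chest between 0 and 0.014 m and x of truck1 in the frame of chest between -0.065 and 0.065 m and y of truck1 in the frame of chest between -0.145 and 0.145 m and z of truck1 in the frame of chest between 0 and 0.014 m and x of truck2 in the frame of chest between -0.065 and 0.065 m and y of truck2 in the frame of chest between -0.145 and 0.145 m and z of truck2 in the frame of chest between 0 and 0.014 m and z of lid in the frame of chest between 0.05 and 0.058 m and horizontal distance between lid and chest below 0.012 m and angle between lid's own z axis and vertical below 0.05 rad and angle between the y axis of lid and the y axis of chest, either way round below 0.1 rad and ((value of joint tally_dial between 1.9744 and 2.2144 rad and (height (world z) of votive3 above -5 m or value of joint tally_dial below -9 rad) and (height (world z) of truck1 above -5 m or value of joint tally_dial below -9 rad) and (height (world z) of truck2 above -5 m or value of joint tally_dial below -9 rad)) or (value of joint tally_dial between 1.55552 and 1.79552 rad and ((height (world z) of votive3 below -5 m and value of joint tally_dial above -9 rad) or (height (world z) of truck1 below -5 m and value of joint tally_dial above -9 rad) or (height (world z) of truck2 below -5 m and value of joint tally_dial above -9 rad)) and (height (world z) of any of votive3, truck1 above -5 m or value of joint tally_dial below -9 rad) and (height (world z) of any of truck1, truck2 above -5 m or value of joint tally_dial below -9 rad) and (height (world z) of any of votive3, truck2 above -5 m or value of joint tally_dial below -9 rad)) or (value of joint tally_dial between 1.13664 and 1.37664 rad and ((height (world z) of each of votive3, truck1 below -5 m and value of joint tally_dial above -9 rad) or (height (world z) of each of truck1, truck2 below -5 m and value of joint tally_dial above -9 rad) or (height (world z) of each of votive3, truck2 below -5 m and value of joint tally_dial above -9 rad)))) and velocity of joint tally_dial between -0.1 and 0.1 rad/s); the robot touches nothing.
It fails at once if a bystander (knocker, tape roll, bottle or hammer) is moved over 5 cm (distance of any of door_knocker, tape_roll, glue_bottle, hammer from where it was at the start of the episode above 0.05 m).
Of votive3, truck1, truck2 only 1 to 3 are there at a start; the rules pass over those that are not, and their reading is None.
At some moment in a run one of votive1, votive2, votive3, truck1, truck2 may be knocked a few centimetres aside while the robot is not near it.
It also fails if it takes over 210 s, if anything falls off the work surface, if the arm or the gripper's body presses on something with over 40 N, if the wrist force passes 120 N, or if a joint passes its speed limit or range.

## Working session

There is one attempt and no reset: what is moved stays moved. The work goes in short steps, Python scripts to look and compute and a tool call to move; the robot and the scene stay as the last step left them, time stands still between calls to the robot, and variables do not carry over. Pictures are saved under pics/ and viewed, at most 14 in all, crops included, and the job is handed in when it is done.

Besides the shell and the picture viewer there is one more tool, called after "Request:" as a command line: name --pt "numbers of a row" for each row, then --argument value for the rest. send_rows: Moves the arm, as the interface text tells. Its arguments: {"type":"object","properties":{"motion":{"type":"array"},"squeeze":{"type":"number"}},"required":["motion"]}

```bash
mkdir -p pics; ls; cat > h.py <<'E'
import numpy as np, cv2
from workcell import env, eyes
def grab(n):
    f=eyes.grab_frame(n); f['K']=np.array([[f['fx'],0,f['cx']],[0,f['fy'],f['cy']],[0,0,1]]); f['D']=np.array(f['distortion'],float)
    f['R']=np.array(f['R']);f['t']=np.array(f['t']).ravel(); return f
def save(f,name,box=None,s=1):
    im=f['pixels'][:,:,::-1]
    if box: im=im[box[1]:box[3],box[0]:box[2]]
    cv2.imwrite('pics/'+name,cv2.resize(im,None,fx=s,fy=s,interpolation=cv2.INTER_CUBIC))
def plane(f,uv,z):
    p=cv2.undistortPoints(np.array(uv,float).reshape(-1,1,2),f['K'],f['D']).reshape(-1,2)
    d=np.c_[p,np.ones(len(p))]@f['R']; c=-f['R'].T@f['t']
    return c+d*((z-c[2])/d[:,2])[:,None]
def cloud(f):
    v,u=np.mgrid[:384,:512]; uv=np.c_[u.ravel(),v.ravel()].astype(float)
    p=cv2.undistortPoints(uv.reshape(-1,1,2),f['K'],f['D']).reshape(-1,2)
    d=f['depth'].ravel()[:,None]
    X=(np.c_[p,np.ones(len(p))]*d-f['t'])@f['R']; X[d[:,0]==0]=np.nan
    return X.reshape(384,512,3)
E
python3 - <<'E'
from h import *
for n in('top','side'):
    f=grab(n); save(f,n+'0.png',s=1.5); print(n,-f['R'].T@f['t'],f['R'][2],f['fx'])
print({k:v for k,v in env.state().items() if k in('ee_pos','ee_rot','gripper_width','force')})
E
```

```text
pics
top [ 474.74753672  -26.92136865 1313.4551846 ] [ 0.06704319  0.00272864 -0.99774634] 449.61029890313813
side [-144.88795377  662.3867723   833.77453326] [ 0.58467475 -0.54051593 -0.60497765] 404.4872442875977
{'ee_pos': array([ 219.36863463, -531.01163996,  213.19861842]), 'ee_rot': array([-1.79907022e+02, -1.23320958e-03,  2.24457950e+01]), 'force': array([-0.91794035,  0.62172184,  0.54624235]), 'gripper_width': 91.5206797457012}
```

View pics/top0.png

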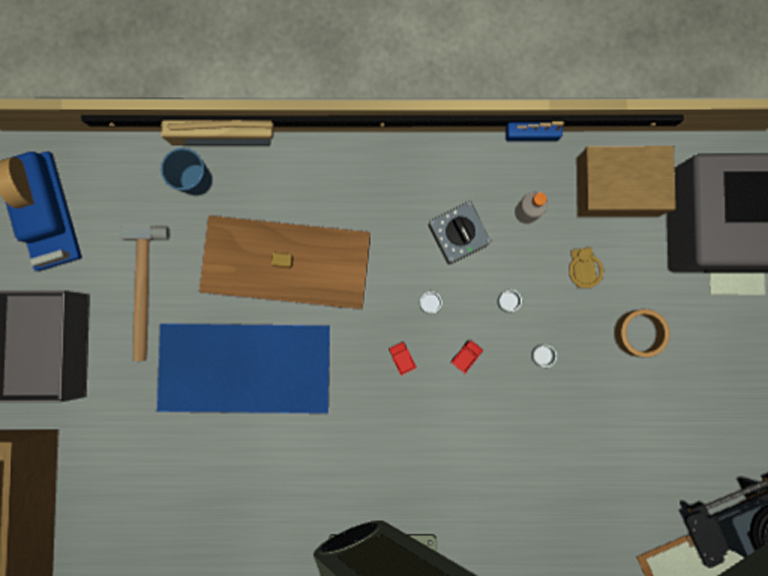

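View pics/side0.png

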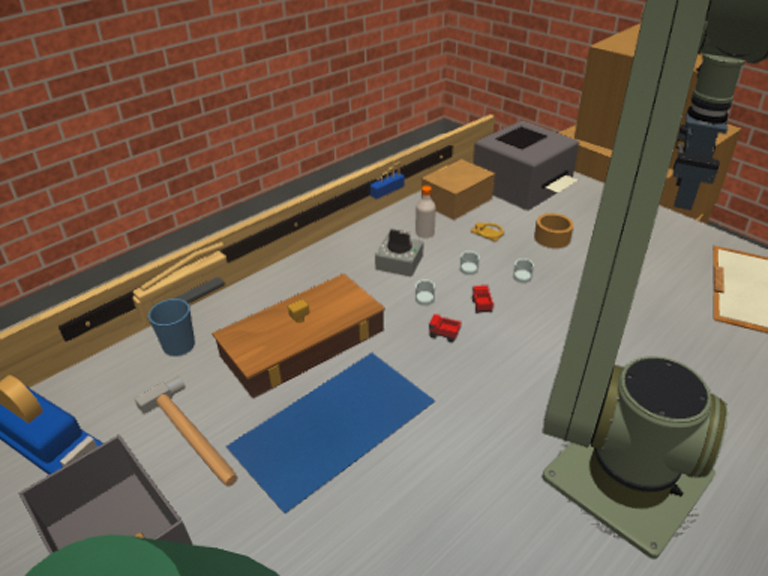

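The top view (shown at 1.5x) has the lid near (285,262), its knob at (282,260), the mat at (244,368), votives at (430,302), (510,300) and (544,356), red trucks at (402,358) and (467,356), and the dial at (460,231). That makes five pieces. Next I measure them.

```bash
cat >> h.py <<'E'
def mask_obj(f,m,z,amin=60,k=3):
    "rects of mask blobs with pixels cast on plane z -> list (centre xy, size, angle long axis deg, area px, px centroid)"
    m=cv2.morphologyEx(m.astype(np.uint8)*255,cv2.MORPH_OPEN,np.ones((k,k)))
    out=[]
    for c in cv2.findContours(m,cv2.RETR_EXTERNAL,cv2.CHAIN_APPROX_NONE)[0]:
        if cv2.contourArea(c)<amin: continue
        P=plane(f,c.reshape(-1,2),z)[:,:2].astype(np.float32)
        (cx,cy),(w,h),a=cv2.minAreaRect(P)
        if w<h: w,h,a=h,w,a+90
        out.append((np.round([cx,cy,w,h,(a+90)%180-90],1),cv2.contourArea(c),c.reshape(-1,2).mean(0).round()))
    return out
def hsv(f): return cv2.cvtColor(f['pixels'],cv2.COLOR_RGB2HSV).astype(int)
def roi(m,b):
    r=np.zeros_like(m);r[b[1]:b[3],b[0]:b[2]]=m[b[1]:b[3],b[0]:b[2]];return r
def reds(f,z=25):
    H=hsv(f); return mask_obj(f,((H[...,0]<6)|(H[...,0]>174))&(H[...,1]>160)&(H[...,2]>90),z,60,2)
E
python3 - <<'E'
from h import *
f=grab('top');H=hsv(f);C=cloud(f);np.save('pics/h.npy',H)
z=C[...,2]
print('mat',mask_obj(f,roi((H[...,0]>100)&(H[...,0]<120)&(H[...,1]>130),(95,205,230,285)),4))
print('lid',mask_obj(f,roi((z>50)&(z<75),(120,130,255,215)),62,500))
print('knob',mask_obj(f,roi(z>85,(160,150,220,200)),100,30,1), np.nanmedian(z[171:176,184:192]))
print('red',reds(f,32))
print('tall',mask_obj(f,roi((z>25)&(z<60),(255,180,400,265)),38,60,1))
print('housing',mask_obj(f,roi((z>38)&(z<52),(275,125,340,185)),45,100,1))
print('bar',mask_obj(f,roi((z>70),(275,125,340,185)),87,30,1))
for (u,v) in [(287,201),(340,200),(363,237)]: print(z[v-6:v+7:3,u-6:u+7:3].round(), H[v,u])
save(f,'z0.png',(250,120,400,270),4)
E
```

```text
mat [(array([414.7, 267.2, 327.3, 166.6,  89.2]), 6392.5, array([162., 245.]))]
lid [(array([614.4, 180.2, 305.3, 148.5,  84.1]), 5555.0, array([189., 175.]))]
knob [(array([612.5, 179.2,  37.4,  24.6,  80.5]), 103.5, array([188., 173.]))] 100.01376888876091
red [(array([431.9, -41. ,  51.8,  30.4,  26.6]), 179.0, array([269., 240.])), (array([ 436. , -163.6,   54.2,   33. ,  -39. ]), 195.0, array([312., 238.]))]
tall [(array([433.8, -38.7,  56.7,  32.8,  26.7]), 212.0, array([268., 239.])), (array([ 437.2, -160.6,   57.1,   34. ,  -38.3]), 218.0, array([311., 238.])), (array([538.5, -92.3,  40.3,  38.1, -45.1]), 151.5, array([287., 202.])), (array([ 542. , -243.3,   39.8,   36.9,   90. ]), 153.5, array([340., 200.]))]
housing [(array([ 673.3, -147.8,   91.2,   91.1,  -62.5]), 943.0, array([306., 154.]))]
bar [(array([ 670.9, -147.3,   49.4,   15.8,   28.1]), 84.0, array([307., 153.]))]
[[-3. 42. 38. 36.  2.]
 [41.  9.  6.  7. 36.]
 [12.  9.  7.  7. 32.]
 [41.  5. 10.  8. 36.]
 [-1.  4.  2.  8.  7.]] [ 98  13 219]
[[ 1. 36. 39. 39. -1.]
 [33. 11.  8.  7. 34.]
 [ 8. 11.  6. 10. 29.]
 [35.  8.  6. 10. 39.]
 [12. 39.  7. 40. -5.]] [ 90   9 215]
[[ 4. 39. 16. 38. -0.]
 [36. 10.  3.  9. 37.]
 [36.  7.  8.  9. 29.]
 [33. 10.  4. 13. 35.]
 [ 5. 36.  9. 37. -6.]] [ 86  10 214]
```

View pics/z0.png

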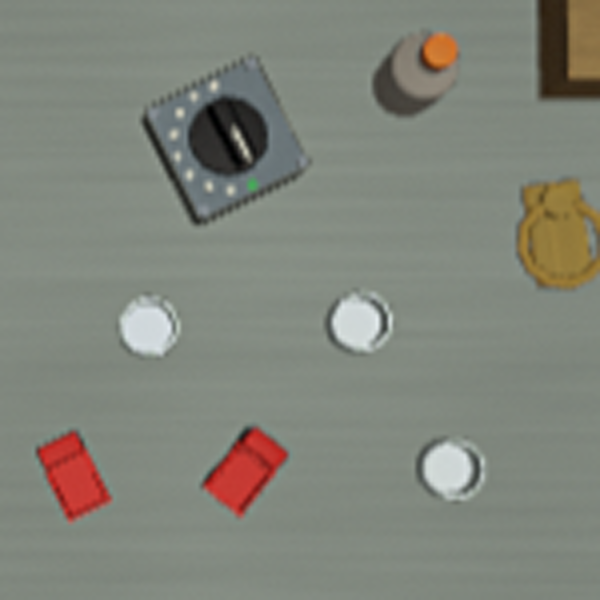

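Five pieces are present and the dial is at home, with the white dots running clockwise. The measured sizes agree with the ones given. Next I move over the lid knob.

Request:
send_rows --pt "0.394 0.71 0 0 0 0.5 1" --pt "0.394 0.71 0 0 0 0.5 1" --pt "0.394 0.71 0 0 0 0.5 1" --pt "0.394 0.71 0 0 0 0.5 1" --pt "0.394 0.71 0 0 0 0.5 1" --pt "0.394 0.71 0 0 0 0.5 1" --pt "0.394 0.71 0 0 0 0.5 1" --pt "0.394 0.71 0 0 0 0.5 1"

```text
time_s: 1.15
ee_pos: [417.1, -174.8, 213.8]
ee_rot: [-180.0, 0.0, 52.7]
force: [-0.1, 0.3, -0.1]
gripper_width: 91.2
gripper_force: 0.0
```

Request:
send_rows --pt "0.394 0.713 0 0 0 0.527 1" --pt "0.394 0.713 0 0 0 0.527 1" --pt "0.394 0.713 0 0 0 0.527 1" --pt "0.394 0.713 0 0 0 0.527 1" --pt "0.394 0.713 0 0 0 0.527 1" --pt "0.394 0.713 0 0 0 0.527 1" --pt "0.394 0.713 0 0 0 0.527 1" --pt "0.394 0.713 0 0 0 0.527 1" --pt "0.394 0.713 -0.1 0 0 0.527 1" --pt "0.394 0.713 -0.1 0 0 0.527 1" --pt "0.394 0.713 -0.1 0 0 0.527 1"

```text
time_s: 2.52
ee_pos: [614.2, 178.8, 165.4]
ee_rot: [179.9, -0.0, 84.0]
force: [1.2, -0.1, 0.1]
gripper_width: 91.2
gripper_force: 0.0
```

Request:
send_rows --pt "0 0 -0.1 0 0 0 1" --pt "0 0 -0.15 0 0 0 1" --pt "0 0 -0.188 0 0 0 1" --pt "0 0 -0.188 0 0 0 1" --pt "0 0 -0.188 0 0 0 -1" --pt "0 0 -0.188 0 0 0 -1" --pt "0 0 -0.188 0 0 0 -1" --pt "0 0 -0.188 0 0 0 -1" --pt "0 0 -0.188 0 0 0 -1" --pt "0 0 -0.188 0 0 0 -1" --pt "0 0 -0.188 0 0 0 -1" --pt "0 0 -0.188 0 0 0 -1" --squeeze 40

```text
time_s: 4.03
ee_pos: [613.9, 180.1, 70.0]
ee_rot: [180.0, -0.0, 84.1]
force: [1.2, 0.0, 0.4]
gripper_width: 24.0
gripper_force: 40.0
```

Request:
send_rows --pt "0 0 0.03 0 0 0 -1" --pt "0 0 0.08 0 0 0 -1" --pt "0 0 0.14 0 0 0 -1" --pt "0 0 0.14 0 0 0 -1" --pt "-0.07 0.03 0.14 0 0 0.02 -1" --pt "-0.15 0.07 0.14 0 0 0.05 -1" --pt "-0.23 0.1 0.14 0 0 0.087 -1" --pt "-0.31 0.14 0.14 0 0 0.087 -1" --pt "-0.37 0.165 0.14 0 0 0.087 -1" --pt "-0.399 0.174 0.14 0 0 0.087 -1" --pt "-0.399 0.174 0.14 0 0 0.087 -1" --pt "-0.399 0.174 0.06 0 0 0.087 -1" --pt "-0.399 0.174 0 0 0 0.087 -1" --pt "-0.399 0.174 -0.05 0 0 0.087 -1" --pt "-0.399 0.174 -0.07 0 0 0.087 -1" --pt "-0.399 0.174 -0.08 0 0 0.087 -1" --pt "-0.399 0.174 -0.086 0 0 0.087 -1" --pt "-0.399 0.174 -0.086 0 0 0.087 -1" --pt "-0.399 0.174 -0.086 0 0 0.087 -1"

```text
time_s: 6.4
ee_pos: [414.4, 267.3, 27.6]
ee_rot: [179.9, -0.0, 89.3]
force: [0.1, 0.4, -2.4]
gripper_width: 23.5
gripper_force: 40.0
```

Request:
send_rows --pt "0 0 0 0 0 0 1" --pt "0 0 0 0 0 0 1" --pt "0 0 0 0 0 0 1" --pt "0 0 0 0 0 0 1" --pt "0 0 0 0 0 0 1" --pt "0 0 0.1 0 0 0 1" --pt "0 0 0.2 0 0 0 1" --pt "0 0 0.36 0 0 0 1" --pt "0 -0.4 0.36 0 0 0 1" --pt "0 -0.6 0.36 0 0 0 1" --pt "0 -0.6 0.36 0 0 0 1" --pt "0 -0.6 0.36 0 0 0 1" --pt "0 -0.6 0.36 0 0 0 1" --pt "0 -0.6 0.36 0 0 0 1"

```text
time_s: 8.15
ee_pos: [413.9, -35.7, 207.2]
ee_rot: [180.0, 0.0, 89.0]
force: [-0.3, 0.3, 0.0]
gripper_width: 90.9
gripper_force: 0.0
```

```bash
cat >> h.py <<'E'
def survey(f=None):
    f=f or grab('top');z=cloud(f)[...,2]
    for r in reds(f,33): print('red',r[0],r[2])
    for r in mask_obj(f,(z>25)&(z<60),38,60,1):
        if r[0][2]<70: print('tall',*r)
    return f
E
python3 - <<'E'
from h import *
f=survey();save(f,'t1.png',s=1.5);z=cloud(f)[...,2]
H=hsv(f)
print('lid',mask_obj(f,roi((z>10)&(z<35)&~((H[...,0]>100)&(H[...,1]>130)),(95,205,240,285)),18,500))
print('knob',mask_obj(f,roi(z>42,(140,220,190,270)),56,30,1))
print('chest',mask_obj(f,roi((z>45)&(z<62),(120,130,255,215)),54,300,1))
E
```

```text
red [ 435.9 -163.7   54.4   32.7  -37.2] [312. 238.]
tall [409.5 269.8  36.9  25.2  89.9] 91.0 [159. 247.]
tall [ 438.9 -306.8   39.5   39.4   -0.9] 160.0 [363. 237.]
tall [ 437.4 -160.8   56.6   34.   -38.3] 80.0 [312. 238.]
tall [539.2 -93.   39.8  37.   90. ] 148.5 [287. 202.]
tall [ 542.  -243.4   39.8   36.9   90. ] 151.5 [340. 200.]
tall [625.1 629.2  69.   18.2 -71.1] 120.5 [ 33. 171.]
tall [798.1 384.5  66.   41.5 -36.3] 123.0 [120. 111.]
lid [(array([412.6, 267.2, 304.8, 145.5,  89.2]), 5284.0, array([160., 246.]))]
knob [(array([411.8, 265.6,  36.3,  22.1,  89.9]), 88.5, array([158., 246.]))]
chest [(array([614.3, 180. , 299.9, 145.4,  83.6]), 5199.5, array([190., 175.]))]
```

View pics/t1.png

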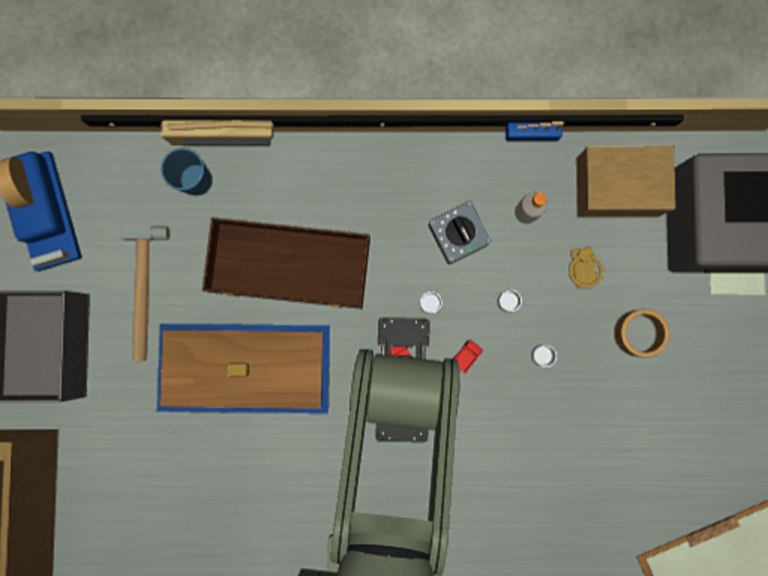

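The lid lies on the mat, knob at (237,370), and the chest is open. I pick truck 1 first.

Request:
send_rows --pt "0.038 -0.013 -0.1 0 0 -0.2 1" --pt "0.038 -0.013 -0.15 0 0 -0.4 1" --pt "0.038 -0.013 -0.214 0 0 -0.6 1" --pt "0.038 -0.013 -0.214 0 0 -0.8 1" --pt "0.038 -0.013 -0.214 0 0 -1 1" --pt "0.038 -0.013 -0.214 0 0 -1 1" --pt "0.038 -0.013 -0.214 0 0 -1 1" --pt "0.038 -0.013 -0.214 0 0 -1 1"

```text
time_s: 9.2
ee_pos: [433.1, -38.6, 99.9]
ee_rot: [-180.0, 0.0, 29.5]
force: [0.1, -0.2, -0.0]
gripper_width: 91.0
gripper_force: 0.0
```

Request:
send_rows --pt "0 0 -0.08 0 0 -0.042 1" --pt "0 0 -0.14 0 0 -0.042 1" --pt "0 0 -0.18 0 0 -0.042 1" --pt "0 0 -0.188 0 0 -0.042 1" --pt "0 0 -0.188 0 0 -0.042 1" --pt "0 0 -0.188 0 0 -0.042 -1" --pt "0 0 -0.188 0 0 -0.042 -1" --pt "0 0 -0.188 0 0 -0.042 -1" --pt "0 0 -0.188 0 0 -0.042 -1" --pt "0 0 -0.188 0 0 -0.042 -1" --pt "0 0 -0.188 0 0 -0.042 -1" --pt "0 0 -0.188 0 0 -0.042 -1" --squeeze 15

```text
time_s: 10.7
ee_pos: [433.0, -39.5, 6.0]
ee_rot: [180.0, 0.0, 26.8]
force: [-0.0, -1.0, -0.8]
gripper_width: 33.7
gripper_force: 15.0
```

Request:
send_rows --pt "0 0 0.06 0 0 0 -1" --pt "0 0 0.15 0 0 0 -1" --pt "0.08 0.05 0.25 0 0 0.17 -1" --pt "0.16 0.1 0.25 0 0 0.34 -1" --pt "0.24 0.16 0.25 0 0 0.51 -1" --pt "0.31 0.2 0.25 0 0 0.68 -1" --pt "0.339 0.224 0.25 0 0 0.85 -1" --pt "0.339 0.224 0.25 0 0 0.952 -1" --pt "0.339 0.224 0.25 0 0 0.952 -1" --pt "0.339 0.224 0.16 0 0 0.952 -1" --pt "0.339 0.224 0.1 0 0 0.952 -1" --pt "0.339 0.224 0.05 0 0 0.952 -1" --pt "0.339 0.224 0.025 0 0 0.952 -1" --pt "0.339 0.224 0.014 0 0 0.952 -1" --pt "0.339 0.224 0.014 0 0 0.952 -1" --pt "0.339 0.224 0.014 0 0 0.952 -1"

```text
time_s: 12.7
ee_pos: [603.3, 72.6, 13.9]
ee_rot: [179.9, -0.0, 83.9]
force: [-0.5, -0.4, -0.9]
gripper_width: 33.8
gripper_force: 15.0
```

Request:
send_rows --pt "0 0 0 0 0 0 0.4" --pt "0 0 0 0 0 0 0.4" --pt "0 0 0 0 0 0 0.4" --pt "0 0 0 0 0 0 0.4" --pt "0 0 0.08 0 0 0 0.4" --pt "0 0 0.18 0 0 0 0.4" --pt "0 0 0.28 0 0 0 0.4" --pt "0 0 0.28 0 0 0 1"

```text
time_s: 13.7
ee_pos: [605.3, 72.9, 157.7]
ee_rot: [179.4, -0.1, 83.9]
force: [0.3, 0.1, -0.1]
gripper_width: 70.9
gripper_force: 0.0
```

```bash
python3 -c "
from h import *
survey()"
```

```text
red [ 435.9 -163.7   54.1   33.4  -39. ] [312. 238.]
tall [410.9 269.8  36.9  22.4  89.9] 92.0 [158. 247.]
tall [ 438.9 -306.8   39.5   39.4   -0.9] 160.5 [363. 237.]
tall [ 437.2 -160.6   57.1   34.   -38.3] 82.5 [311. 239.]
tall [538.5 -92.3  40.3  38.1 -45.1] 149.5 [287. 202.]
tall [ 542.  -243.3   39.8   36.9   90. ] 154.5 [340. 200.]
tall [624.5 629.4  68.1  19.1 -71.1] 122.5 [ 33. 171.]
tall [670.8 464.8  65.6  31.6 -89.9] 97.0 [ 92. 154.]
tall [797.5 383.8  66.   39.8 -36.3] 118.0 [121. 112.]
```

Request:
send_rows --pt "-0.06 -0.09 0 0 0 0.16 1" --pt "-0.12 -0.18 0 0 0 0.32 1" --pt "-0.19 -0.27 0 0 0 0.48 1" --pt "-0.26 -0.36 0 0 0 0.64 1" --pt "-0.31 -0.44 -0.05 0 0 0.8 1" --pt "-0.331 -0.467 -0.106 0 0 0.962 1" --pt "-0.331 -0.467 -0.106 0 0 0.962 1" --pt "-0.331 -0.467 -0.18 0 0 0.962 1" --pt "-0.331 -0.467 -0.25 0 0 0.962 1" --pt "-0.331 -0.467 -0.294 0 0 0.962 1" --pt "-0.331 -0.467 -0.294 0 0 0.962 1" --pt "-0.331 -0.467 -0.294 0 0 0.962 1" --pt "-0.331 -0.467 -0.294 0 0 0.962 -1" --pt "-0.331 -0.467 -0.294 0 0 0.962 -1" --pt "-0.331 -0.467 -0.294 0 0 0.962 -1" --pt "-0.331 -0.467 -0.294 0 0 0.962 -1" --pt "-0.331 -0.467 -0.294 0 0 0.962 -1" --pt "-0.331 -0.467 -0.294 0 0 0.962 -1" --pt "-0.331 -0.467 -0.294 0 0 0.962 -1"

```text
time_s: 16.12
ee_pos: [437.1, -160.9, 5.9]
ee_rot: [180.0, -0.0, 141.6]
force: [-0.5, 0.2, 1.2]
gripper_width: 33.8
gripper_force: 15.0
```

Request:
send_rows --pt "0 0 0.08 0 0 0 -1" --pt "0 0 0.2 0 0 0 -1" --pt "0.04 0.1 0.27 0 0 -0.13 -1" --pt "0.09 0.2 0.27 0 0 -0.26 -1" --pt "0.13 0.31 0.27 0 0 -0.39 -1" --pt "0.18 0.42 0.27 0 0 -0.52 -1" --pt "0.22 0.53 0.27 0 0 -0.65 -1" --pt "0.27 0.64 0.27 0 0 -0.78 -1" --pt "0.32 0.75 0.27 0 0 -0.9 -1" --pt "0.36 0.85 0.27 0 0 -0.962 -1" --pt "0.378 0.897 0.27 0 0 -0.962 -1" --pt "0.378 0.897 0.27 0 0 -0.962 -1" --pt "0.378 0.897 0.18 0 0 -0.962 -1" --pt "0.378 0.897 0.11 0 0 -0.962 -1" --pt "0.378 0.897 0.06 0 0 -0.962 -1" --pt "0.378 0.897 0.03 0 0 -0.962 -1" --pt "0.378 0.897 0.014 0 0 -0.962 -1" --pt "0.378 0.897 0.014 0 0 -0.962 -1" --pt "0.378 0.897 0.014 0 0 -0.962 -1"

```text
time_s: 18.5
ee_pos: [626.7, 287.7, 14.1]
ee_rot: [179.9, -0.1, 83.9]
force: [0.3, -0.4, -0.7]
gripper_width: 34.3
gripper_force: 15.0
```

Request:
send_rows --pt "0 0 0 0 0 0 0.4" --pt "0 0 0 0 0 0 0.4" --pt "0 0 0 0 0 0 0.4" --pt "0 0 0 0 0 0 0.4" --pt "0 0 0.08 0 0 0 0.4" --pt "0 0 0.18 0 0 0 0.4" --pt "0 0 0.28 0 0 0 0.4" --pt "0 0 0.28 0 0 0 1"

```text
time_s: 19.5
ee_pos: [628.7, 288.7, 158.6]
ee_rot: [179.5, -0.3, 83.9]
force: [0.8, 0.3, -0.3]
gripper_width: 71.2
gripper_force: 0.0
```

```bash
python3 -c "
from h import *
survey()"
```

```text
red [600.3  71.8  58.8  36.1  83.6] [230. 180.]
red [623.2 283.5  55.1  36.5  83.6] [155. 172.]
tall [ 438.2 -307.5   41.4   40.1   44.6] 161.5 [363. 237.]
tall [539.2 -93.   39.8  37.   90. ] 148.5 [287. 202.]
tall [ 542.  -243.3   39.8   36.9   90. ] 154.5 [340. 200.]
tall [601.   74.7  57.6  34.4  84.2] 210.0 [228. 180.]
tall [625.5 283.   58.8  37.6  84.8] 236.0 [155. 171.]
tall [810.3 377.7  52.8  28.1 -64.4] 75.5 [123. 108.]
```

Request:
send_rows --pt "-0.02 -0.1 0 0 0 0 1" --pt "-0.05 -0.22 0 0 0 0 1" --pt "-0.08 -0.34 0 0 0 0 1" --pt "-0.1 -0.46 0 0 0 0 1" --pt "-0.13 -0.58 0 0 0 0 1" --pt "-0.16 -0.69 -0.05 0 0 0 1" --pt "-0.174 -0.76 -0.106 0 0 0 1" --pt "-0.174 -0.76 -0.106 0 0 0 1" --pt "-0.174 -0.76 -0.18 0 0 0 1" --pt "-0.174 -0.76 -0.25 0 0 0 1" --pt "-0.174 -0.76 -0.296 0 0 0 1" --pt "-0.174 -0.76 -0.296 0 0 0 1" --pt "-0.174 -0.76 -0.296 0 0 0 -1" --pt "-0.174 -0.76 -0.296 0 0 0 -1" --pt "-0.174 -0.76 -0.296 0 0 0 -1" --pt "-0.174 -0.76 -0.296 0 0 0 -1" --pt "-0.174 -0.76 -0.296 0 0 0 -1" --pt "-0.174 -0.76 -0.296 0 0 0 -1"

```text
time_s: 21.8
ee_pos: [539.3, -92.5, 5.2]
ee_rot: [180.0, 0.0, 83.9]
force: [-0.2, -0.2, 1.3]
gripper_width: 41.8
gripper_force: 15.0
```

Request:
send_rows --pt "0 0 0.08 0 0 0 -1" --pt "0 0 0.2 0 0 0 -1" --pt "0.03 0.1 0.27 0 0 0 -1" --pt "0.06 0.22 0.27 0 0 0 -1" --pt "0.09 0.34 0.27 0 0 0 -1" --pt "0.12 0.46 0.27 0 0 0 -1" --pt "0.15 0.58 0.27 0 0 0 -1" --pt "0.161 0.641 0.27 0 0 0 -1" --pt "0.161 0.641 0.27 0 0 0 -1" --pt "0.161 0.641 0.27 0 0 0 -1" --pt "0.161 0.641 0.18 0 0 0 -1" --pt "0.161 0.641 0.11 0 0 0 -1" --pt "0.161 0.641 0.06 0 0 0 -1" --pt "0.161 0.641 0.03 0 0 0 -1" --pt "0.161 0.641 0.015 0 0 0 -1" --pt "0.161 0.641 0.015 0 0 0 -1" --pt "0.161 0.641 0.015 0 0 0 -1"

```text
time_s: 23.92
ee_pos: [620.3, 228.2, 13.6]
ee_rot: [179.9, -0.0, 83.9]
force: [1.0, 0.5, -1.0]
gripper_width: 41.5
gripper_force: 15.0
```

Request:
send_rows --pt "0 0 0 0 0 0 0.5" --pt "0 0 0 0 0 0 0.5" --pt "0 0 0 0 0 0 0.5" --pt "0 0 0 0 0 0 0.5" --pt "0 0 0.08 0 0 0 0.5" --pt "0 0 0.18 0 0 0 0.5" --pt "0 0 0.28 0 0 0 0.5" --pt "0 0 0.28 0 0 0 1"

```text
time_s: 24.92
ee_pos: [622.2, 229.0, 157.8]
ee_rot: [179.5, -0.3, 83.9]
force: [0.6, 0.7, -0.5]
gripper_width: 75.7
gripper_force: 0.0
```

```bash
python3 -c "
from h import *
survey()"
```

```text
red [600.3  71.8  58.8  36.1  83.6] [230. 180.]
tall [ 438.2 -307.5   41.4   40.1   44.6] 159.5 [363. 237.]
tall [ 542.  -243.3   39.8   36.9   90. ] 151.5 [340. 200.]
tall [600.9  74.5  57.9  34.4  84.2] 212.0 [228. 180.]
tall [626.5 629.1  69.8  22.5 -74.4] 127.5 [ 33. 171.]
tall [797.6 382.4  65.9  39.4 -38. ] 120.0 [121. 111.]
```

Request:
send_rows --pt "-0.02 -0.1 0 0 0 0 1" --pt "-0.04 -0.22 0 0 0 0 1" --pt "-0.06 -0.34 0 0 0 0 1" --pt "-0.08 -0.46 0 0 0 0 1" --pt "-0.1 -0.58 0 0 0 0 1" --pt "-0.12 -0.7 0 0 0 0 1" --pt "-0.14 -0.82 0 0 0 0 1" --pt "-0.155 -0.91 -0.05 0 0 0 1" --pt "-0.155 -0.942 -0.106 0 0 0 1" --pt "-0.155 -0.942 -0.106 0 0 0 1" --pt "-0.155 -0.942 -0.18 0 0 0 1" --pt "-0.155 -0.942 -0.25 0 0 0 1" --pt "-0.155 -0.942 -0.296 0 0 0 1" --pt "-0.155 -0.942 -0.296 0 0 0 1" --pt "-0.155 -0.942 -0.296 0 0 0 -1" --pt "-0.155 -0.942 -0.296 0 0 0 -1" --pt "-0.155 -0.942 -0.296 0 0 0 -1" --pt "-0.155 -0.942 -0.296 0 0 0 -1" --pt "-0.155 -0.942 -0.296 0 0 0 -1" --pt "-0.155 -0.942 -0.296 0 0 0 -1"

```text
time_s: 27.48
ee_pos: [542.4, -243.1, 4.7]
ee_rot: [179.9, 0.0, 83.9]
force: [-0.2, 0.5, 0.6]
gripper_width: 41.8
gripper_force: 15.0
```

Request:
send_rows --pt "0 0 0.08 0 0 0 -1" --pt "0 0 0.2 0 0 0 -1" --pt "0.02 0.1 0.27 0 0 0 -1" --pt "0.04 0.22 0.27 0 0 0 -1" --pt "0.06 0.34 0.27 0 0 0 -1" --pt "0.08 0.46 0.27 0 0 0 -1" --pt "0.1 0.58 0.27 0 0 0 -1" --pt "0.12 0.7 0.27 0 0 0 -1" --pt "0.14 0.8 0.27 0 0 0 -1" --pt "0.144 0.845 0.27 0 0 0 -1" --pt "0.144 0.845 0.27 0 0 0 -1" --pt "0.144 0.845 0.27 0 0 0 -1" --pt "0.144 0.845 0.18 0 0 0 -1" --pt "0.144 0.845 0.11 0 0 0 -1" --pt "0.144 0.845 0.06 0 0 0 -1" --pt "0.144 0.845 0.03 0 0 0 -1" --pt "0.144 0.845 0.016 0 0 0 -1" --pt "0.144 0.845 0.016 0 0 0 -1" --pt "0.144 0.845 0.016 0 0 0 -1"

```text
time_s: 29.85
ee_pos: [614.8, 179.6, 13.6]
ee_rot: [179.9, -0.0, 83.9]
force: [-0.7, 0.7, -0.4]
gripper_width: 41.5
gripper_force: 15.0
```

Request:
send_rows --pt "0 0 0 0 0 0 0.5" --pt "0 0 0 0 0 0 0.5" --pt "0 0 0 0 0 0 0.5" --pt "0 0 0 0 0 0 0.5" --pt "0 0 0.08 0 0 0 0.5" --pt "0 0 0.18 0 0 0 0.5" --pt "0 0 0.28 0 0 0 0.5" --pt "0 0 0.28 0 0 0 1"

```text
time_s: 30.85
ee_pos: [616.7, 180.3, 157.5]
ee_rot: [179.5, -0.2, 83.9]
force: [1.2, 0.5, 0.5]
gripper_width: 75.4
gripper_force: 0.0
```

```bash
python3 -c "
from h import *
survey()"
```

```text
red [600.3  71.8  58.8  36.1  83.6] [230. 180.]
tall [ 438.9 -306.8   39.5   39.4   -0.9] 159.5 [363. 237.]
tall [600.8  74.7  57.6  34.7  84.2] 211.0 [228. 180.]
tall [797.7 383.3  65.9  41.  -38. ] 113.5 [121. 111.]
```

Request:
send_rows --pt "-0.04 -0.1 0 0 0 0 1" --pt "-0.08 -0.21 0 0 0 0 1" --pt "-0.12 -0.32 0 0 0 0 1" --pt "-0.16 -0.43 0 0 0 0 1" --pt "-0.2 -0.54 0 0 0 0 1" --pt "-0.24 -0.65 0 0 0 0 1" --pt "-0.28 -0.76 0 0 0 0 1" --pt "-0.32 -0.87 0 0 0 0 1" --pt "-0.351 -0.95 -0.05 0 0 0 1" --pt "-0.351 -0.972 -0.106 0 0 0 1" --pt "-0.351 -0.972 -0.106 0 0 0 1" --pt "-0.351 -0.972 -0.2 0 0 0 1" --pt "-0.351 -0.972 -0.26 0 0 0 1" --pt "-0.351 -0.972 -0.296 0 0 0 1" --pt "-0.351 -0.972 -0.296 0 0 0 -1" --pt "-0.351 -0.972 -0.296 0 0 0 -1" --pt "-0.351 -0.972 -0.296 0 0 0 -1" --pt "-0.351 -0.972 -0.296 0 0 0 -1" --pt "-0.351 -0.972 -0.296 0 0 0 -1" --pt "-0.351 -0.972 -0.296 0 0 0 -1"

```text
time_s: 33.4
ee_pos: [438.8, -306.6, 4.9]
ee_rot: [179.9, 0.0, 83.9]
force: [-0.1, 0.6, 2.1]
gripper_width: 41.9
gripper_force: 15.0
```

Request:
send_rows --pt "0 0 0.08 0 0 0 -1" --pt "0 0 0.2 0 0 0 -1" --pt "0.04 0.1 0.27 0 0 0 -1" --pt "0.08 0.21 0.27 0 0 0 -1" --pt "0.12 0.32 0.27 0 0 0 -1" --pt "0.16 0.43 0.27 0 0 0 -1" --pt "0.2 0.54 0.27 0 0 0 -1" --pt "0.24 0.65 0.27 0 0 0 -1" --pt "0.29 0.76 0.27 0 0 0 -1" --pt "0.33 0.85 0.27 0 0 0 -1" --pt "0.34 0.874 0.27 0 0 0 -1" --pt "0.34 0.874 0.27 0 0 0 -1" --pt "0.34 0.874 0.18 0 0 0 -1" --pt "0.34 0.874 0.11 0 0 0 -1" --pt "0.34 0.874 0.06 0 0 0 -1" --pt "0.34 0.874 0.03 0 0 0 -1" --pt "0.34 0.874 0.016 0 0 0 -1" --pt "0.34 0.874 0.016 0 0 0 -1" --pt "0.34 0.874 0.016 0 0 0 -1"

```text
time_s: 35.78
ee_pos: [609.3, 130.6, 13.5]
ee_rot: [179.9, -0.0, 83.9]
force: [-0.3, 0.6, -1.4]
gripper_width: 41.7
gripper_force: 15.0
```

Request:
send_rows --pt "0 0 0 0 0 0 0.5" --pt "0 0 0 0 0 0 0.5" --pt "0 0 0 0 0 0 0.5" --pt "0 0 0 0 0 0 0.5" --pt "0 0 0.08 0 0 0 0.5" --pt "0 0 0.18 0 0 0 0.5" --pt "0 0 0.28 0 0 0 0.5" --pt "-0.1 -0.1 0.28 0 0 0 1" --pt "-0.2 -0.2 0.28 0 0 0 1" --pt "-0.3 -0.3 0.28 0 0 0 1" --pt "-0.4 -0.4 0.28 0 0 0 1" --pt "-0.4 -0.4 0.28 0 0 0 1"

```text
time_s: 37.28
ee_pos: [406.0, -70.7, 152.5]
ee_rot: [-180.0, 0.0, 83.8]
force: [0.3, 0.2, 0.8]
gripper_width: 91.2
gripper_force: 0.0
```

```bash
python3 -c "
from h import *
f=survey();save(f,'t2.png',(90,120,320,290),3)
z=cloud(f)[...,2];H=hsv(f)
print('lid',mask_obj(f,roi((z>10)&(z<35)&~((H[...,0]>100)&(H[...,1]>130)),(95,205,240,285)),18,500))"
```

```text
red [600.3  71.6  58.5  36.1  83.6] [230. 180.]
red [624.1 284.3  57.2  34.5  90. ] [155. 172.]
tall [410.9 269.8  36.9  22.4  89.9] 93.0 [158. 247.]
tall [564.7 457.1  60.3  19.3  -2.9] 69.0 [ 93. 193.]
tall [625.  628.7  69.8  18.6 -72.2] 124.5 [ 33. 171.]
tall [798.7 383.2  66.7  42.  -38. ] 118.5 [121. 111.]
lid [(array([412.6, 267.2, 304.8, 145.5,  89.2]), 5285.0, array([160., 246.]))]
```

View pics/t2.png

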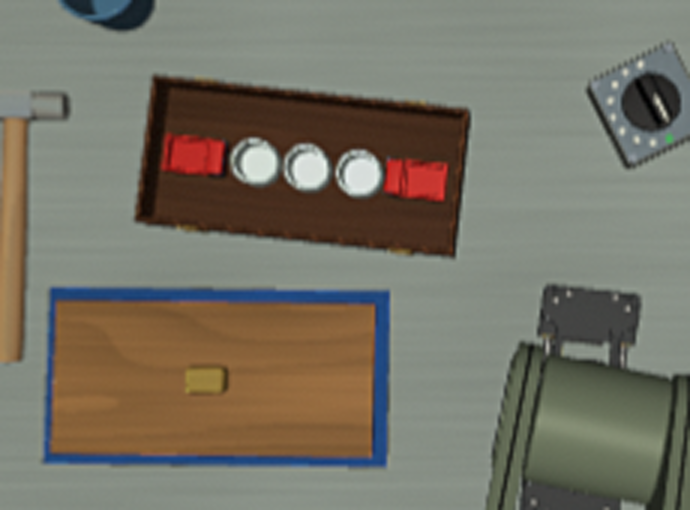

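All five pieces stand in the chest: trucks at crop (194,155) and (416,180), votives at (255,161), (306,167) and (359,172). The lid is undisturbed on the mat. I pick it up again.

Request:
send_rows --pt "0.002 0.1 0 0 0 0.088 1" --pt "0.004 0.22 0 0 0 0.088 1" --pt "0.006 0.34 0 0 0 0.088 1" --pt "0.008 0.46 0 0 0 0.088 1" --pt "0.01 0.58 0 0 0 0.088 1" --pt "0.011 0.674 0 0 0 0.088 1" --pt "0.011 0.674 0 0 0 0.088 1" --pt "0.011 0.674 -0.1 0 0 0.088 1" --pt "0.011 0.674 -0.2 0 0 0.088 1" --pt "0.011 0.674 -0.251 0 0 0.088 1" --pt "0.011 0.674 -0.251 0 0 0.088 1" --pt "0.011 0.674 -0.251 0 0 0.088 -1" --pt "0.011 0.674 -0.251 0 0 0.088 -1" --pt "0.011 0.674 -0.251 0 0 0.088 -1" --pt "0.011 0.674 -0.251 0 0 0.088 -1" --pt "0.011 0.674 -0.251 0 0 0.088 -1" --pt "0.011 0.674 -0.251 0 0 0.088 -1" --pt "0.011 0.674 -0.251 0 0 0.088 -1" --pt "0.011 0.674 -0.251 0 0 0.088 -1" --pt "0.011 0.674 -0.251 0 0 0.088 -1" --squeeze 40

```text
time_s: 39.83
ee_pos: [414.1, 267.6, 26.9]
ee_rot: [180.0, -0.0, 89.2]
force: [-0.0, -0.7, -0.6]
gripper_width: 24.0
gripper_force: 40.0
```

Request:
send_rows --pt "0 0 0.03 0 0 0 -1" --pt "0 0 0.1 0 0 0 -1" --pt "0 0 0.2 0 0 0 -1" --pt "0 0 0.24 0 0 0 -1" --pt "0.07 -0.03 0.24 0 0 -0.02 -1" --pt "0.15 -0.07 0.24 0 0 -0.05 -1" --pt "0.23 -0.1 0.24 0 0 -0.087 -1" --pt "0.31 -0.14 0.24 0 0 -0.087 -1" --pt "0.37 -0.165 0.24 0 0 -0.087 -1" --pt "0.399 -0.174 0.24 0 0 -0.087 -1" --pt "0.399 -0.174 0.24 0 0 -0.087 -1" --pt "0.399 -0.174 0.24 0 0 -0.087 -1" --pt "0.399 -0.174 0.18 0 0 -0.087 -1" --pt "0.399 -0.174 0.14 0 0 -0.087 -1" --pt "0.399 -0.174 0.12 0 0 -0.087 -1" --pt "0.399 -0.174 0.105 0 0 -0.087 -1" --pt "0.399 -0.174 0.095 0 0 -0.087 -1" --pt "0.399 -0.174 0.09 0 0 -0.087 -1" --pt "0.399 -0.174 0.088 0 0 -0.087 -1" --pt "0.399 -0.174 0.088 0 0 -0.087 -1"

```text
time_s: 42.32
ee_pos: [613.8, 180.5, 71.2]
ee_rot: [180.0, -0.0, 83.9]
force: [-0.4, 0.2, -2.6]
gripper_width: 23.4
gripper_force: 40.0
```

Seated height and force look right, so I release, back off over the dial side and check.

Request:
send_rows --pt "0 0 0 0 0 0 1" --pt "0 0 0 0 0 0 1" --pt "0 0 0 0 0 0 1" --pt "0 0 0 0 0 0 1" --pt "0 0 0 0 0 0 1" --pt "0 0 0.1 0 0 0 1" --pt "0 0 0.2 0 0 0 1" --pt "0 0 0.26 0 0 0 1" --pt "-0.1 -0.1 0.26 0 0 0 1" --pt "-0.2 -0.2 0.26 0 0 0 1" --pt "-0.3 -0.3 0.26 0 0 0 1" --pt "-0.4 -0.4 0.26 0 0 0 1" --pt "-0.4 -0.4 0.26 0 0 0 1"

```text
time_s: 43.95
ee_pos: [411.1, -20.8, 201.1]
ee_rot: [-180.0, 0.0, 83.9]
force: [0.1, -0.4, 0.7]
gripper_width: 91.3
gripper_force: 0.0
```

```bash
python3 -c "
from h import *
f=grab('top');z=cloud(f)[...,2];save(f,'t3.png',(110,110,350,290),3)
print('lid',mask_obj(f,roi((z>50)&(z<75),(120,130,255,215)),62,500))
print('z corners',[np.nanmedian(z[v-2:v+3,u-2:u+3]) for u,v in((145,152),(235,160),(230,195),(142,187))])
print('bar',mask_obj(f,roi((z>70),(275,125,340,185)),87,30,1))
print('disc',mask_obj(f,roi((z>51)&(z<100),(275,125,340,185)),56,30,1))
print('housing',mask_obj(f,roi((z>38)&(z<52),(275,125,340,185)),45,100,1))
f=grab('side');save(f,'s3.png',(120,120,350,290),3)
"
```

```text
lid [(array([612.8, 180.7, 305.3, 148.4,  83.9]), 5565.0, array([189., 175.]))]
z corners [np.float64(62.01611531901104), np.float64(61.780938951935525), np.float64(62.340160616347944), np.float64(61.777483994583974)]
bar [(array([ 671. , -147.5,   49.4,   16. ,   26.7]), 85.0, array([307., 153.]))]
disc [(array([ 6.737e+02, -1.475e+02,  5.400e+01,  5.350e+01, -3.000e-01]), 271.5, array([307., 154.]))]
housing [(array([ 673.2, -148.1,   91.9,   90.8,   26.7]), 947.0, array([306., 154.]))]
```

View pics/s3.png

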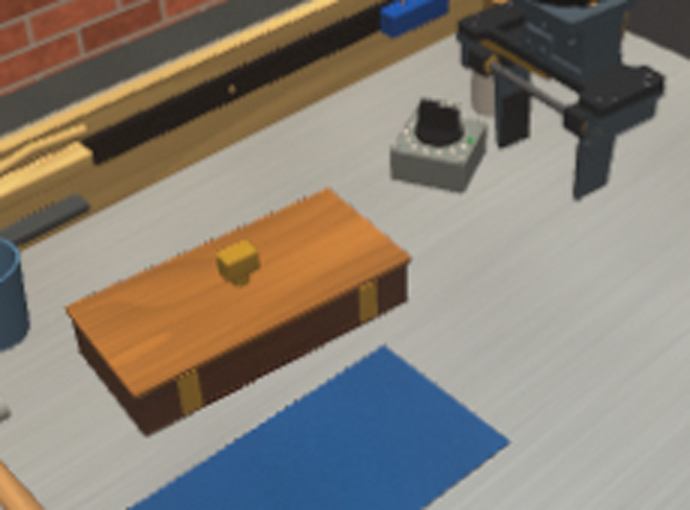

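The lid is seated: all four corners read z≈62 and the yaw matches the chest. Now the dial. I start from yaw 207.5° so that the last joint has room for the 120° turn.

Request:
send_rows --pt "0.1 -0.05 0 0 0 0.16 1" --pt "0.2 -0.1 0 0 0 0.32 1" --pt "0.3 -0.15 0 0 0 0.48 1" --pt "0.4 -0.2 0 0 0 0.64 1" --pt "0.5 -0.25 0 0 0 0.8 1" --pt "0.517 -0.256 0 0 0 1 1" --pt "0.517 -0.256 0 0 0 1 1" --pt "0.517 -0.256 0 0 0 1 1"

```text
time_s: 45.05
ee_pos: [671.8, -146.6, 200.8]
ee_rot: [180.0, -0.0, 143.9]
force: [0.0, 0.0, 0.2]
gripper_width: 91.3
gripper_force: 0.0
```

Request:
send_rows --pt "0 0 0 0 0 0.16 1" --pt "0 0 0 0 0 0.32 1" --pt "0 0 0 0 0 0.48 1" --pt "0 0 0 0 0 0.64 1" --pt "0 0 0 0 0 0.8 1" --pt "0 0 0 0 0 1 1" --pt "0 0 0 0 0 1 1" --pt "0 0 0 0 0 1 1" --pt "0 0 -0.1 0 0 1 1" --pt "0 0 -0.1 0 0 1 1"

```text
time_s: 46.3
ee_pos: [669.2, -146.7, 147.2]
ee_rot: [179.7, -0.4, -156.2]
force: [-0.8, 0.6, -1.3]
gripper_width: 91.2
gripper_force: 0.0
```

Request:
send_rows --pt "0 0 -0.06 0 0 0.06 1" --pt "0 0 -0.12 0 0 0.06 1" --pt "0 0 -0.16 0 0 0.06 1" --pt "0 0 -0.182 0 0 0.06 1" --pt "0 0 -0.182 0 0 0.06 1" --pt "0 0 -0.182 0 0 0.06 1"

```text
time_s: 47.05
ee_pos: [673.0, -147.7, 61.5]
ee_rot: [-179.9, 0.1, -152.5]
force: [0.3, 0.5, 0.3]
gripper_width: 91.3
gripper_force: 0.0
```

Request:
send_rows --pt "0 0 0 0 0 0 -1" --pt "0 0 0 0 0 0 -1" --pt "0 0 0 0 0 0 -1" --pt "0 0 0 0 0 0 -1" --pt "0 0 0 0 0 0 -1" --pt "0 0 0 0 0 0 -1" --pt "0 0 0 0 0 0 -1" --pt "0 0 0 0 0 0 -1" --pt "0 0 0 0 0 0 -1" --squeeze 30

```text
time_s: 48.18
ee_pos: [672.7, -148.5, 60.0]
ee_rot: [-179.9, 0.0, -152.4]
force: [1.4, -2.4, -1.5]
gripper_width: 14.0
gripper_force: 30.0
```

The bar is gripped at 14.0 mm. I turn it clockwise 120° in two calls of 60°.

Request:
send_rows --pt "0 0 0 0 0 -0.12 -1" --pt "0 0 0 0 0 -0.24 -1" --pt "0 0 0 0 0 -0.36 -1" --pt "0 0 0 0 0 -0.48 -1" --pt "0 0 0 0 0 -0.6 -1" --pt "0 0 0 0 0 -0.72 -1" --pt "0 0 0 0 0 -0.84 -1" --pt "0 0 0 0 0 -0.96 -1" --pt "0 0 0 0 0 -1 -1" --pt "0 0 0 0 0 -1 -1"

```text
time_s: 49.42
ee_pos: [672.8, -145.9, 60.0]
ee_rot: [179.8, -0.0, 147.6]
force: [2.5, 4.9, -1.4]
gripper_width: 14.3
gripper_force: 30.0
```

Request:
send_rows --pt "0 0 0 0 0 -0.12 -1" --pt "0 0 0 0 0 -0.24 -1" --pt "0 0 0 0 0 -0.36 -1" --pt "0 0 0 0 0 -0.48 -1" --pt "0 0 0 0 0 -0.6 -1" --pt "0 0 0 0 0 -0.72 -1" --pt "0 0 0 0 0 -0.84 -1" --pt "0 0 0 0 0 -0.96 -1" --pt "0 0 0 0 0 -1 -1" --pt "0 0 0 0 0 -1 -1" --pt "0 0 0 0 0 -1 -1"

```text
time_s: 50.8
ee_pos: [675.2, -144.8, 60.0]
ee_rot: [179.6, -0.2, 87.5]
force: [9.3, 7.3, -3.8]
gripper_width: 14.1
gripper_force: 30.0
```

Request:
send_rows --pt "0 0 0 0 0 0 1" --pt "0 0 0 0 0 0 1" --pt "0 0 0 0 0 0 1" --pt "0 0 0 0 0 0 1" --pt "0 0 0 0 0 0 1" --pt "0 0 0.1 0 0 0 1" --pt "0 0 0.2 0 0 0 1" --pt "0 0 0.3 0 0 0 1" --pt "-0.1 -0.1 0.3 0 0 0 1" --pt "-0.2 -0.2 0.3 0 0 0 1" --pt "-0.3 -0.3 0.3 0 0 0 1" --pt "-0.4 -0.4 0.3 0 0 0 1" --pt "-0.5 -0.5 0.3 0 0 0 1" --pt "-0.5 -0.5 0.3 0 0 0 1" --pt "-0.5 -0.5 0.3 0 0 0 1"

```text
time_s: 52.68
ee_pos: [420.0, -399.2, 210.2]
ee_rot: [-180.0, 0.0, 87.3]
force: [0.2, -0.3, -0.4]
gripper_width: 91.2
gripper_force: 0.0
```

```bash
python3 -c "
from h import *
f=grab('top');z=cloud(f)[...,2];save(f,'t4.png',(110,110,370,270),3)
print('lid',mask_obj(f,roi((z>50)&(z<75),(120,130,255,215)),62,500))
print('bar',mask_obj(f,roi((z>70),(275,125,340,185)),87,30,1))
print(env.state()['force'])
"
```

```text
lid [(array([612.8, 180.7, 305.3, 148.4,  83.9]), 5557.5, array([190., 175.]))]
bar [(array([ 671.5, -147.3,   46.8,   13.9,   89.9]), 80.0, array([308., 153.]))]
[ 0.22098994 -0.27957554 -0.98702664]
```

View pics/t4.png

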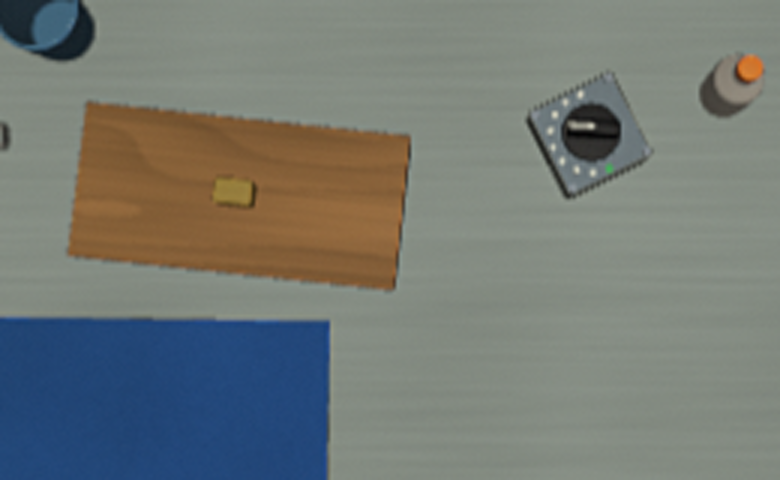

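The dial pointer at (578,126) faces the fifth white dot (550,131), five clicks from green. The lid is still seated. I hand the job in.

```bash
python3 -c "
from h import *
print(env.job_done())"
```

```text
the job is handed in; nothing more can be done
None
```

The job is handed in, with no verdict returned: all five pieces (three votives, two trucks) are packed upright in the chest, the lid is back on and seated, and the dial stands five clicks clockwise from home.

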